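# Wedge a bottle rack tight

### The job

Stand the loose screw-cap bottle in the leaning wooden rack, beside the bottle that is already there on the side of the sloped end wall, square on the rack's floor, and let go. Then take the wooden wedge from its holder and drive it, thin end first and its straight face to the bottles, into the last gap before the sloped end wall, firmly, until the row is locked tight, with the bottles pressing the sprung plate at the other end well in. Let go of everything, and leave the dropper bottle, the small jar and the bowl where they are.

Things in the scene. Friction and masses are not known exactly. Their poses are not given: they have to be found in the camera images.
- rack: Open wooden trough on a plywood stand fixed to the table, leaning 25 deg to its front. Origin: centre of its inner floor, 34 mm above the table. z: normal of that floor, 25 deg from vertical; x: across the trough, up the slope to the back; y: level, along the row. Inside 43 mm wide in x, centred; front wall 46 mm, back wall 36 mm high, both 12 mm thick. All rack coordinates below are in this frame.
- rack_flat (a point): Foot of the sprung plate's face when not pressed, at rack y = +55 mm on the floor, same axes as the rack. The plate, 40 mm wide, 55 mm high, stands square to the floor at the flat end of the trough. The row of bottles bears on it.
- plate (a joint): How far the sprung end plate is pressed in, toward rack +y, in m: 0 free, 0.006 at its stop. Its springs give 2.5 N per mm. The row is tight at 1 mm or more after the wedge is let go, which eases it a little; aim for 2 to 3 mm.
- rack_slope (a point): Foot of the sloped end wall's inner face, at rack y = -29.8 mm on the floor, same axes. The face leans outward by 0.16 mm per mm of height, to y = -40.4 mm at its top, 66 mm high. With the bottles together at the plate the gap lies between y = -23 mm and this face: 6.8 mm at the floor, 17.4 mm at the top. In front of the gap (y below -24 mm) a cheek raises the front wall to 66 mm.
- bottle_in_center (a point): Small amber bottle with black screw cap, standing loose in the rack near the plate. 39 mm diameter, 102 mm high, about 120 g. Point: on its axis half-way up (51 mm above its foot); z along its axis. Touching the unpressed plate it is at rack y = +35.5 mm; it starts up to 5 mm short of that.
- bottle_new_center (a point): Bottle of the same kind, standing loose and upright on the table. 39 mm diameter up to about 70 mm height, then a shoulder; cap 22 mm diameter, from 84 to 102 mm. Point: on its axis half-way up (51 mm above its foot); z along its axis. With the row together at the unpressed plate it is at rack y = -3.5 mm.
- wedge_center (a point): Wooden wedge, 115 mm long, 39 mm wide in x, 60 g. Point: half-way along and through it. z: thin to thick end. Straight face at +10.1 mm in its y; the other tapers 0.16 per mm: 11 mm thick at the thin end, 24.6 mm from 85 mm on. In the rack, axes as the rack's, it grows tight from about rack y = -33, z = 83 mm on (thin end 26 mm off the floor); each 6 mm deeper presses the plate 1 mm or less.
- wedge_head (a point): Centre of the wedge's thick head (the last 30 mm of its length, 24.6 mm thick, 39 mm wide), 15 mm below its top; same axes; grip it here across its width (x). The wedge starts about upright, thin end down, loose in a fixed plywood holder (67 x 60 mm, 46 mm high), and draws straight up. In the rack it is driven by a push of up to 20 N along its length, best slow and steady; the taper then holds by itself.
- dropper_center (a point): Bystander: amber dropper bottle with a rubber bulb, 39 mm diameter, 128 mm high, on the table; point half-way up.
- small_jar_center (a point): Bystander: small glass jar, 62 mm diameter, 81 mm high, on the table; point half-way up.
- bowl: Bystander: blue stoneware bowl, 136 mm across, 68 mm high; origin under its centre.
Not all that is in view belongs to the job. Of the things like the part that bears wedge_center, leave any that is blue; of the rest the larger one is meant.

How it is judged:
On the way:
1. the second bottle stands on the rack's floor between the first one and the sloped end, let go (z of bottle_new_center in the frame of rack between 0.045 and 0.056 m and x of bottle_new_center in the frame of rack between -0.006 and 0.006 m and angle between the z axis of bottle_new_center and the z axis of rack, either way round below 0.2 rad and y of bottle_new_center in the frame of rack between -0.014 and 0.004 m and contact force between the fingers and bottle_new below 0.1 N), for 0.2 s.
At the end, for the whole second after the job is handed in: Both bottles stand on the rack's floor (within 5 mm), square to it (6 deg); the wedge stands in the gap, along the rack's normal (10 deg; 7 deg about it), and, let go and at rest, keeps the sprung plate pressed in by more than 1 mm (z of bottle_new_center in the frame of rack between 0.045 and 0.056 m and x of bottle_new_center in the frame of rack between -0.006 and 0.006 m and angle between the z axis of each of bottle_new_center, bottle_in_center and the z axis of rack, either way round below 0.1 rad and y of bottle_new_center in the frame of rack below 0.004 m and z of bottle_in_center in the frame of rack below 0.056 m and angle between the z axis of wedge_center and the z axis of rack, either way round below 0.18 rad and z of wedge_center in the frame of rack below 0.08 m and angle between the y axis of wedge_center and the y axis of rack, either way round below 0.12 rad and value of joint plate above 0.001 m and linear speed of each of wedge, bottle_new below 0.01 m/s); the robot touches nothing.
It fails at once if the dropper bottle is shifted by more than 25 mm (distance of dropper_center from where it was at the start of the episode above 0.025 m).
It fails at once if the small jar is shifted by more than 25 mm (distance of small_jar_center from where it was at the start of the episode above 0.025 m).
It fails at once if the bowl is shifted by more than 25 mm (distance of bowl from where it was at the start of the episode above 0.025 m).
It also fails if it takes over 70 s, if anything falls off the work surface, if the arm or the gripper's body presses on something with over 40 N, if the wrist force passes 120 N, or if a joint passes its speed limit or range.

### The arm

A 6-joint arm with a two-finger parallel gripper is mounted at the origin on a cart in front of the work surface, level with it; the furniture and walls round the work are solid. World frame = base frame: x ahead of the robot, y to its left, z up, the work surface at z = 0. Lengths are in m, angles in rad, forces in N, time in s.
With the tool pointing down it reaches from about 0.35 to 0.8 m from the base axis. Payload 7.3 kg.
Tool frame: the origin (TCP) lies between the finger pads; the fingertips stand 25 mm ahead of it and the grasp point (between the pads) lies 6 mm ahead of it (r.tip_extent is the distance from the TCP to the fingertips, in m); z points along the fingers, y is the line along which they close (so a half turn about z gives the same grasp; the last joint's range is limited). The gripper opens to 85 mm and grips with 20 to 120 N. Pads are 22 mm wide; open, the fingers measure 114 mm over their backs; the gripper's body (76 mm by 85 mm) begins 54 mm behind the grasp point. The pads swing forward as they close: fully open they stand 13 mm farther back than shut.
Start: joints at [0.962, 0.342, 1.524, -0, 1.275, -0.146], TCP at [0.234, 0.47, 0.256] pointing down, gripper open.
Joint ranges: [-2.53, 2.53], [-0.77, 2.02], [0.04, 2.7], [-1, 4.14], [0.28, 2.66], [-3.11, 3.11]. Speed limits (rad/s): [2.57, 2.57, 3.14, 3.14, 3.14, 3.14].

### API

Orientations are given as a unit quaternion [x, y, z, w].
In Python, from workcell import r, command_gripper, optics gives the robot as it stands. The module is installed in compiled form; this text tells all that it offers. Calls block until the motion is done:
- r.reach(position, orientation): joint-space move of the TCP to a pose.
- r.move_straight(position, orientation=None, speed=0.15, max_force=None): straight line of the TCP; orientation=None keeps the orientation; speed is the mean speed in m/s. With max_force (N) it stops when the force on the tool has changed by that much, and returns True; else False.
- r.movej(angles): joint-space move.
- command_gripper(opening, force=None): finger opening in m; force is the grip in N (None keeps the last); returns when the fingers have stopped.
- r.hold(seconds).
- r.solve_ik(position, orientation): joint angles nearest the present ones, or None.
- r.read_state(): the state.
- optics.get_image(name): name is "side" or "top"; returns (picture, depth): 400x640x3 uint8, red, green, blue; 400x640 float32, m along the optical axis (not along the pixel's ray), 0 where there is no reading.
- optics.camera_model(name): a dict with "K" (3x3 intrinsics, pixels), "R" (3x3) and "t" (3): a world point X has camera coordinates R X + t. Camera axes: x right, y down, z forward; pixel columns grow to the right and rows downward; lengths in m; the calibration is good to about 2 mm. A picture is of the moment at which its call begins. camera_model takes no time and is no camera call.
A pose or a line that the arm cannot do raises r.PlanningError and nothing moves.
- r.finish_job(): hands the job in; it is judged then, once.
The state is a dict: "time_s": time; "joint_positions": joint angles; "dq": joint speeds; "tau": joint torques, N m; "eef_pos": TCP position; "eef_rot": TCP orientation; "contact_force": force on the tool from outside, world axes, zero at the start; "torque": the same for the moment, N m; "grip_width": finger opening in m; "grip_force": force on a finger pad.
Only numpy, scipy, OpenCV 4.12 (cv2) and the standard library are available. Lean on these libraries where they do the work, as an engineer would, in place of code of your own. Each camera call takes 0.05 s, during which the arm holds its last target. There are 200 camera calls.

## Working session

There is one attempt and no reset: what is moved stays moved. The work goes in short steps, each a Python script; the robot and the scene stay as the last script left them, time stands still between calls to the robot, and variables do not carry over. Pictures are saved under pics/ and viewed, at most 12 in all, crops included, and the job is handed in when it is done.

```bash
mkdir -p pics; python3 - <<'E'
from workcell import r,optics
import cv2,numpy as np
for n in("side","top"):
    p,d=optics.get_image(n); cv2.imwrite(f"pics/{n}0.png",p[:,:,::-1]); np.savez(f"{n}0.npz",p=p,d=d)
    m=optics.camera_model(n); print(n,m, (d>0).mean())
    print("cam",-np.array(m["R"]).T@m["t"])
print(r.read_state())
E
```

```text
side {'K': array([[477.49416065,   0.        , 317.41550871],
       [  0.        , 477.49416065, 202.60717483],
       [  0.        ,   0.        ,   1.        ]]), 'R': array([[-0.91405158, -0.40546961,  0.01020337],
       [-0.27154145,  0.59306267, -0.75798543],
       [ 0.30128882, -0.69560842, -0.65219167]]), 't': array([0.49913632, 0.22141784, 1.76948492])} 0.9960703125
cam [-0.01676556  1.30193856  1.31678196]
top {'K': array([[482.97880479,   0.        , 316.40933099],
       [  0.        , 482.97880479, 209.82604075],
       [  0.        ,   0.        ,   1.        ]]), 'R': array([[ 7.60066917e-03, -9.99971064e-01, -3.18908272e-04],
       [-9.87083355e-01, -7.45167344e-03, -1.60034130e-01],
       [ 1.60027123e-01,  1.53115552e-03, -9.87111430e-01]]), 't': array([0.01117534, 0.51539722, 1.46201029])} 0.9958828125
cam [0.27469377 0.01277702 1.52565178]
{'time_s': 0.1, 'joint_positions': array([ 9.61994851e-01,  3.42634745e-01,  1.52492041e+00, -1.95497888e-05,
        1.27541647e+00, -1.45987625e-01]), 'dq': array([-6.09251522e-05, -1.49412298e-03, -1.19686568e-03,  2.14623333e-04,
       -8.84186948e-04,  5.49870516e-05]), 'tau': array([ 1.26339488e-03, -4.34448445e+01, -2.46491718e+01, -1.46084499e-04,
        4.54907451e-03, -2.46133533e-05]), 'eef_pos': array([0.23418474, 0.4695078 , 0.25570532]), 'eef_rot': array([ 2.29344343e-01,  9.73345107e-01, -6.44411199e-04, -2.45383868e-04]), 'contact_force': array([ 0.18436848, -0.9268569 , -0.30211941]), 'torque': array([-0.04840465,  0.02363906, -0.00360812]), 'grip_force': 0.0, 'grip_width': 0.08548172672554845}
```

View pics/side0.png

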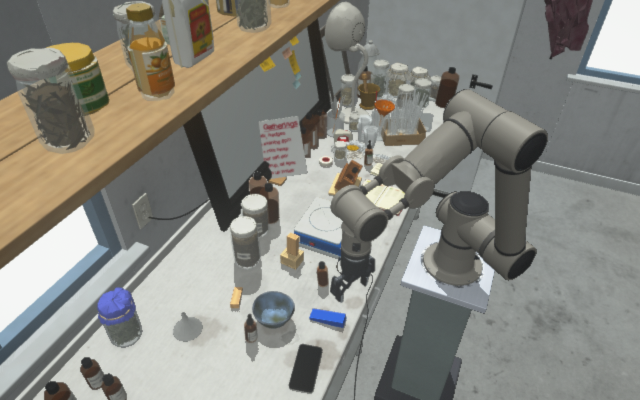

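View pics/top0.png

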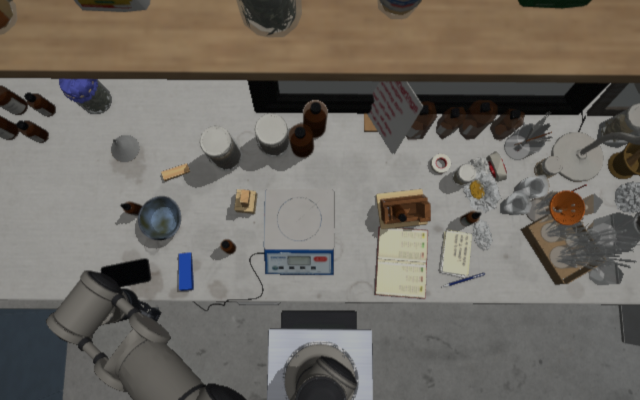

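The rack is at top (403,208) and side (350,175). The wedge in its holder is at top (245,200). The bottle candidates are top (228,246), (131,208) and (472,217). I'll enlarge these areas.

```bash
python3 - <<'E'
import cv2,numpy as np
s=cv2.imread("pics/side0.png");t=cv2.imread("pics/top0.png")
R=lambda im,x0,y0,w,h,W,H:cv2.resize(im[y0:y0+h,x0:x0+w],(W,H),interpolation=cv2.INTER_CUBIC)
a=np.hstack([R(t,360,170,80,60,400,300),R(t,210,180,80,80,400,300) ])
b=np.hstack([R(s,310,145,80,60,400,300),R(s,220,230,120,120,400,300)])
cv2.imwrite("pics/c1.png",np.vstack([a,b]))
E
```

```text
(no output)
```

View pics/c1.png

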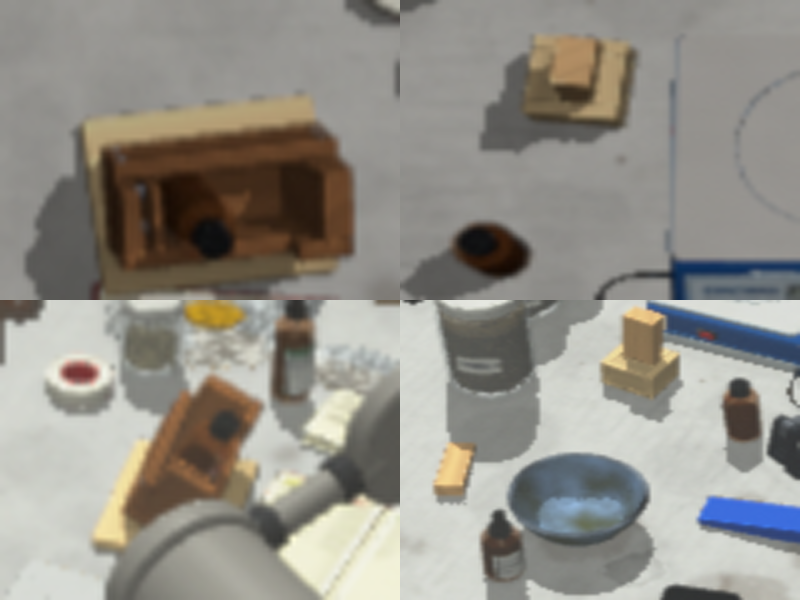

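The picture shows:
- **Rack:** seen from above, the plate end is on the left (world +y) and the sloped end with its cheek is on the right. It leans toward the robot. The rack's bottle cap is at top (402,217).
- **New bottle:** it has a screw cap and stands at top (228,246), side (322,275).
- **Wedge:** it stands in its holder at top (245,198).
- **Dropper:** it stands by the bowl.

Next I'll measure with depth and colour.

```bash
cat > h.py <<'E'
from workcell import r,optics,command_gripper
import cv2,numpy as np
from scipy.spatial.transform import Rotation as Ro
def cloud(n,d):
    m=optics.camera_model(n);K,R,t=(np.array(m[k]) for k in("K","R","t"))
    v,u=np.indices(d.shape);c=np.stack([(u-K[0,2])/K[0,0]*d,(v-K[1,2])/K[1,1]*d,d],-1)
    P=(c-t)@R;P[d<=0]=np.nan;return P
def proj(n,X):
    m=optics.camera_model(n);c=np.atleast_2d(X)@np.array(m["R"]).T+m["t"];p=c@np.array(m["K"]).T
    return p[:,:2]/p[:,2:]
def rackR(yaw): return (Ro.from_euler('z',yaw)*Ro.from_euler('y',-25,degrees=True)).as_matrix()
E
cat > m1.py <<'E'
from h import *
C={n:(np.load(n+"0.npz")["p"],cloud(n,np.load(n+"0.npz")["d"])) for n in("side","top")}
p,P=C["top"]
def box(n,u0,u1,v0,v1):
    p,P=C[n];return p[v0:v1,u0:u1].reshape(-1,3),P[v0:v1,u0:u1].reshape(-1,3)
c,X=box("top",280,300,240,250);print("table z",np.nanmedian(P[215:225,170:215,2]),np.nanstd(P[225:240,185:215,2]))
for n,b in(("top",(215,240,236,258)),("side",(312,334,258,290))):
    c,X=box(n,*b);k=(X[:,2]>.088)&(X[:,2]<.12);Y=X[k];k2=Y[:,2]>.098
    print(n,"cap side pts",Y.mean(0),len(Y),"top",Y[k2].mean(0),Y[k2].min(0),Y[k2].max(0))
    k=(X[:,2]>.01)&(X[:,2]<.068);Y=X[k][:,:2]
    A=np.c_[2*Y,np.ones(len(Y))];s=np.linalg.lstsq(A,(Y**2).sum(1),rcond=None)[0];print("body circle",s[:2],(s[2]+s[:2]@s[:2])**.5,len(Y))
for n,b in(("top",(230,262,183,215)),("side",(276,308,228,272))):
    c,X=box(n,*b);zt=np.nanpercentile(X[:,2],97);k=X[:,2]>zt-.006;Y=X[k]
    print(n,"wedge top",zt,cv2.minAreaRect(Y[:,:2].astype(np.float32)*1000),len(Y))
    k=(X[:,2]>.040)&(X[:,2]<.052);print("holder",cv2.minAreaRect(X[k][:,:2].astype(np.float32)*1000),k.sum())
# rack
c,X=box("top",365,440,180,235)
k=X[:,2]>.03;rect=cv2.minAreaRect(X[k&(c[:,0].astype(int)-c[:,2]>25)][:,:2].astype(np.float32)*1000);print("rack",rect)
cap=box("top",395,408,211,224)[1];print("in cap",np.nanmean(cap[cap[:,2]>np.nanmax(cap[:,2])-.012],0),np.nanmax(cap[:,2]))
E
python3 m1.py
```

```text
table z 0.0029039822052401108 0.0033621164862577863
top cap side pts [0.40211985 0.28437005 0.10118695] 55 top [0.40288098 0.28490386 0.10264134] [0.39248842 0.27428229 0.09841105] [0.41322657 0.2961893  0.10711047]
body circle [0.41091535 0.29655135] 0.03257703406038368 53
side cap side pts [0.40343229 0.28949016 0.0973714 ] 40 top [0.40379832 0.28574665 0.10125554] [0.39468285 0.27456548 0.09804548] [0.41301905 0.29726163 0.10527509]
body circle [0.39806439 0.29134284] 0.016799659982527533 128
top wedge top 0.12638731841550302 ((542.7916259765625, 227.95932006835938), (24.05171012878418, 38.36140823364258), 86.21166229248047) 100
holder ((543.92041015625, 238.67196655273438), (60.5667724609375, 67.2363510131836), 84.88905334472656) 225
side wedge top 0.12098279130804089 ((540.9872436523438, 230.4683380126953), (31.17949104309082, 42.38383483886719), 84.38834381103516) 73
holder ((539.9857788085938, 221.27395629882812), (104.83032989501953, 70.37970733642578), 85.64044189453125) 184
rack ((516.103759765625, -256.0800476074219), (91.15480041503906, 140.89224243164062), 6.5473313331604)
in cap [ 0.48117961 -0.23696268  0.12707907] 0.13399049622393958
```

```bash
cat > m2.py <<'E'
from h import *
def pose(x,y,yaw=0,z=.3): return r.solve_ik([x,y,z],(Ro.from_euler('z',yaw)*Ro.from_euler('x',np.pi)).as_quat())
for pt in((.25,-.42,.35),(.2,-.45,.3),(.3,-.5,.3)):
    ok=None
    for yaw in(0,-1,-1.57,1):
        q=(Ro.from_euler('z',yaw)*Ro.from_euler('x',np.pi)).as_quat()
        try: r.reach(pt,q);ok=1;print(pt,yaw);break
        except r.PlanningError as e: print(pt,yaw,e)
    if ok:break
print(r.read_state()["time_s"])
for n in("side","top"):
    I=[optics.get_image(n) for _ in range(8)]
    p=np.mean([i[0] for i in I],0).astype(np.uint8);d=np.median([i[1] for i in I],0)
    np.savez(n+"1.npz",p=p,d=d)
yaw=np.deg2rad(6.5);R=rackR(yaw);O=np.array([.53,-.25,.034])
g=np.mgrid[-60:61,-100:101]/1000.
rows=[]
for n in("side","top"):
  p=np.load(n+"1.npz")["p"];o=[]
  for h in(.036,.066 if n=="side" else .046):
    # rows: x from +60 (top) to -60 ; cols: y from +100 (left) to -100
    xs,ys=np.meshgrid(np.arange(60,-60,-.5)/1000,np.arange(100,-100,-.5)/1000,indexing="ij")
    W=O+np.stack([xs,ys,0*xs+h],-1)@R.T
    uv=proj(n,W.reshape(-1,3)).reshape(*xs.shape,2).astype(np.float32)
    im=cv2.remap(p,uv[...,0],uv[...,1],cv2.INTER_CUBIC)[:,:,::-1].copy()
    for k in range(0,400,40): cv2.line(im,(k,0),(k,4),(0,255,0),1)
    for k in range(0,240,40): cv2.line(im,(0,k),(4,k),(0,255,0),1)
    o.append(im)
  rows.append(np.hstack(o))
cv2.imwrite("pics/rack1.png",np.vstack(rows))
E
python3 m2.py
```

```text
(0.25, -0.42, 0.35) 0
3.2333
```

View pics/rack1.png

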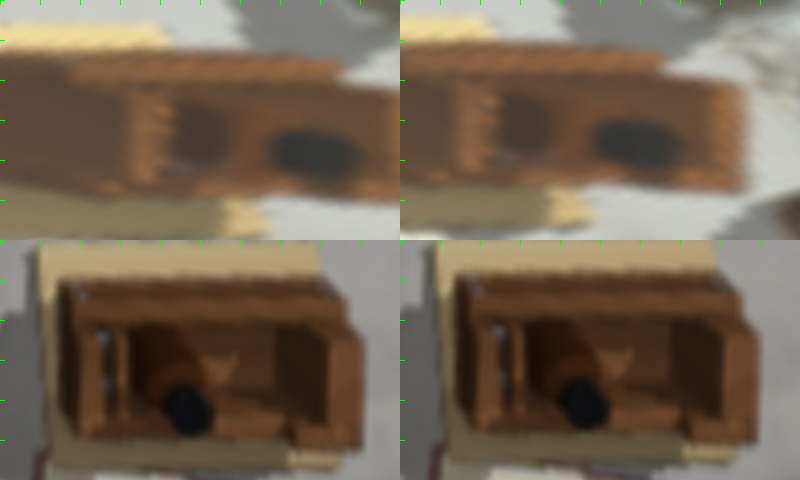

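The top and side rectified views put the back wall strip about 1.5 mm low in rack x. The end wall's inner top edge is about 15–19 mm toward −y of my guess. I'll refine these with edge profiles on the known-height planes.

```bash
cat > m3.py <<'E'
from h import *
from scipy.ndimage import gaussian_filter1d as gf
yaw=np.deg2rad(6.5);R=rackR(yaw);O=np.array([.53,-.25,.034])+R@[-.0017,-.016,0]
def ortho(n,h,xs,ys):
    p=cv2.cvtColor(np.load(n+"1.npz")["p"],cv2.COLOR_RGB2LAB)
    X,Y=np.meshgrid(xs,ys,indexing="ij")
    uv=proj(n,(O+np.stack([X,Y,0*X+h*1000],-1)/1000@R.T).reshape(-1,3)).reshape(*X.shape,2).astype(np.float32)
    return cv2.remap(p,uv[...,0],uv[...,1],cv2.INTER_LINEAR).astype(float)
def edges(pr,ax):
    g=gf(pr,1.5/.25,order=1,axis=0);m=np.linalg.norm(g,axis=1)
    i=[k for k in range(1,len(m)-1) if m[k]>m[k-1] and m[k]>=m[k+1] and m[k]>.35*m.max()]
    return [(round(ax[k],1),round(m[k]*4,1),"+" if g[k,0]>0 else "-") for k in i]
xs=np.arange(10,46,.25)
for n in("top","side"):
    for y0 in(-30,-10,10,30,50):
        im=ortho(n,.036,xs,np.arange(y0-5,y0+5.1,1));print(n,"back strip y",y0,edges(im.mean(1),xs))
xs=np.arange(-50,-10,.25)
for n in("top","side"):
    for y0 in(0,10,):
        im=ortho(n,.046,xs,np.arange(y0-5,y0+5.1,1));print(n,"front strip y",y0,edges(im.mean(1),xs))
ys=np.arange(-75,-25,.25)
for n in("top","side"):
    for x0 in(-8,0,8):
        im=ortho(n,.066,np.arange(x0-4,x0+4.1,1),ys);print(n,"slope top x",x0,edges(im.mean(0),ys))
ys=np.arange(40,85,.25)
for n in("top","side"):
    for x0 in(-8,0,8):
        im=ortho(n,.055,np.arange(x0-4,x0+4.1,1),ys);print(n,"plate top x",x0,edges(im.mean(0),ys))
O2=O
for n in("top","side"):
    xs=np.arange(-30,30,.5);ys=np.arange(0,60,.5);im=ortho(n,.102,xs,ys)
    k=im[...,0]<45;a,b=np.nonzero(k);print(n,"in cap top x,y",xs[a].mean(),ys[b].mean(),k.sum()*.25, xs[a].min(),xs[a].max(),ys[b].min(),ys[b].max())
print(O)
E
python3 m3.py
```

```text
top back strip y -30 [(np.float64(21.0), np.float64(6.4), '+'), (np.float64(42.8), np.float64(11.8), '+')]
top back strip y -10 [(np.float64(42.8), np.float64(12.0), '+')]
top back strip y 10 [(np.float64(42.5), np.float64(13.6), '+')]
top back strip y 30 [(np.float64(20.8), np.float64(5.9), '+'), (np.float64(42.5), np.float64(13.1), '+')]
top back strip y 50 [(np.float64(20.2), np.float64(5.9), '+'), (np.float64(42.2), np.float64(12.1), '+')]
side back strip y -30 [(np.float64(22.0), np.float64(4.5), '+'), (np.float64(34.8), np.float64(3.6), '+')]
side back strip y -10 [(np.float64(21.8), np.float64(4.8), '+'), (np.float64(35.8), np.float64(6.4), '+')]
side back strip y 10 [(np.float64(37.0), np.float64(12.0), '+')]
side back strip y 30 [(np.float64(37.8), np.float64(12.4), '+')]
side back strip y 50 [(np.float64(37.8), np.float64(14.2), '+')]
top front strip y 0 [(np.float64(-46.2), np.float64(2.1), '+'), (np.float64(-36.2), np.float64(2.7), '-'), (np.float64(-23.2), np.float64(2.9), '-'), (np.float64(-15.0), np.float64(2.9), '-')]
top front strip y 10 [(np.float64(-47.5), np.float
[... 1775 characters left out ...]
98830405 40.99725877192982 1368.0 -14.5 29.5 0.0 59.5m3.py:32: RuntimeWarning: Mean of empty slice.
  k=im[...,0]<45;a,b=np.nonzero(k);print(n,"in cap top x,y",xs[a].mean(),ys[b].mean(),k.sum()*.25, xs[a].min(),xs[a].max(),ys[b].min(),ys[b].max())
  ret = ret.dtype.type(ret / rcount)
Traceback (most recent call last):
  File "m3.py", line 32, in <module>
    k=im[...,0]<45;a,b=np.nonzero(k);print(n,"in cap top x,y",xs[a].mean(),ys[b].mean(),k.sum()*.25, xs[a].min(),xs[a].max(),ys[b].min(),ys[b].max())
                                                                                                     ~~~~~~~~~^^
ValueError: zero-size array to reduction operation minimum which has no identity
```

The walls fit on both views: slope at −40.3, plate at 55. I'll take yaw 6.9° and shift x by −1 mm. Now I'll pick up the bottle.

```bash
cat >> h.py <<'E'
YAW=np.deg2rad(6.9);RR=rackR(YAW);OO=np.array([.53,-.25,.034])+rackR(np.deg2rad(6.5))@[-.0027,-.016,0]
def W(x,y,z): return OO+RR@(np.array([x,y,z])/1000)
def toolR(F,s): return Ro.from_matrix(np.c_[s*F[:,1],s*F[:,0],-F[:,2]])
def down(yaw,s): return toolR(Ro.from_euler('z',yaw).as_matrix(),s)
def st(m=""):
    s=r.read_state();print(m,"t%.1f"%s["time_s"],"rack",np.round((s["eef_pos"]-OO)@RR*1000,1),"F(rack)",np.round(s["contact_force"]@RR,1),"w%.4f"%s["grip_width"],"gf%.1f"%s["grip_force"]);return s
E
python3 - <<'E'
from h import *
print(OO,r.tip_extent)
S=None
for s in(1,-1):
    a=[r.solve_ik([.403,.285,z],down(YAW,s).as_quat()) for z in(.22,.099)]
    b=[r.solve_ik(W(0,-8,z),toolR(RR,s).as_quat()) for z in(230,99)]
    c=[r.solve_ik([.5425,.228,z],down(np.deg2rad(-4.5),s).as_quat()) for z in(.25,.1)]
    d=[r.solve_ik(W(0,-35,z),toolR(RR,s).as_quat()) for z in(250,110)]
    print(s,[[None if k is None else np.round(k,2) for k in L] for L in(a,b,c,d)])
    if S is None and all(k is not None for L in(a,b,c,d) for k in L): S=s
print("S",S)
q=down(YAW,S).as_quat()
r.reach([.403,.285,.22],q);command_gripper(.05,30)
print(r.move_straight([.403,.285,.099],speed=.1,max_force=8));st()
command_gripper(.01,30);st("grip")
r.move_straight([.403,.285,.25],speed=.15);st("lift")
p,d=optics.get_image("side");x,y=proj("side",[.403,.285,.2])[0].astype(int)
cv2.imwrite("pics/lift.png",cv2.resize(p[max(y-60,0):y+60,x-60:x+60,::-1],(480,480)))
E
```

```text
[ 0.52937995 -0.26617416  0.03285893] 0.025
1 [[array([ 0.46,  0.32,  1.67, -0.  ,  1.16,  0.34]), array([ 0.46,  0.48,  1.81, -0.  ,  0.85,  0.34])], [array([-0.94,  0.22,  1.82,  0.48,  0.93, -1.32]), array([-0.84,  0.45,  1.88,  0.61,  0.64, -1.42])], [array([ 0.27,  0.46,  1.35, -0.  ,  1.33,  0.35]), array([ 0.27,  0.62,  1.54, -0.  ,  0.99,  0.35])], [array([-0.99,  0.23,  1.76,  0.46,  1.  , -1.33]), array([-0.88,  0.46,  1.82,  0.58,  0.7 , -1.42])]]
-1 [[array([ 0.46,  0.32,  1.67, -0.  ,  1.16, -2.8 ]), array([ 0.46,  0.48,  1.81, -0.  ,  0.85, -2.8 ])], [array([-0.94,  0.22,  1.82,  0.48,  0.93,  1.82]), array([-0.84,  0.45,  1.88,  0.61,  0.64,  1.72])], [array([ 0.27,  0.46,  1.35, -0.  ,  1.33, -2.8 ]), array([ 0.27,  0.62,  1.54, -0.  ,  0.99, -2.8 ])], [array([-0.99,  0.23,  1.76,  0.46,  1.  ,  1.81]), array([-0.88,  0.46,  1.82,  0.58,  0.7 ,  1.72])]]
S 1
False
 t8.4 rack [-25.2 562.5  85.3] F(rack) [-0.1  0.5 -0.8] w0.0500 gf0.0
grip t8.7 rack [-25.2 562.5  85.4] F(rack) [ 2.  -0.1  4.7] w0.0334 gf28.5
lift t9.9 rack [ 37.2 562.2 221.2] F(rack) [-2.1  0.6 -1. ] w0.0328 gf27.4
```

View pics/lift.png

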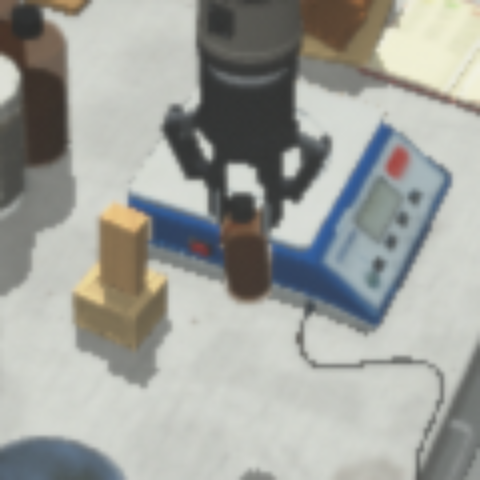

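The bottle is held at 33 mm width, so the pads are on the shoulder and it hangs slightly tilted: cap at (238,207), foot at (247,295). I'll set it down and re-grip higher, on the cap itself.

```bash
cat >> h.py <<'E'
OO=np.array([.53,-.25,.034])+Ro.from_euler('z',YAW).as_matrix()@[-.00298,-.016,0]
def snap(name,n,X,hw=60,S=480):
    p,d=optics.get_image(n);x,y=proj(n,X)[0].astype(int);x0,y0=max(x-hw,0),max(y-hw,0)
    cv2.imwrite(f"pics/{name}.png",cv2.resize(p[y0:y0+2*hw,x0:x0+2*hw,::-1],(S,S),interpolation=cv2.INTER_CUBIC))
E
python3 - <<'E'
from h import *
r.move_straight([.403,.285,.115],speed=.15)
print(r.move_straight([.403,.285,.0975],speed=.03,max_force=3));st()
command_gripper(.05);r.hold(.5)
r.move_straight([.403,.285,.110],speed=.08)
command_gripper(.01,30);st("grip")
r.move_straight([.403,.285,.25],speed=.15);st("lift")
p,d=optics.get_image("side");P=cloud("side",d)
k=(np.linalg.norm(P[...,:2]-[.403,.285],axis=2)<.035)&(P[...,2]>.12)&(P[...,2]<.24)&(p[...,0]>p[...,2]+12.)
for lo in np.arange(.13,.24,.015):
    q=P[k&(P[...,2]>lo)&(P[...,2]<lo+.015)];print(round(lo,3),len(q),q.mean(0).round(4) if len(q) else "")
snap("lift2","side",[.403,.285,.2],40)
E
```

```text
True
 t11.5 rack [-25.6 562.4  84.4] F(rack) [ 2.3 -0.3  5.6] w0.0333 gf29.2
grip t13.0 rack [-21.6 562.4  93.9] F(rack) [-0.9  0.4  4.8] w0.0224 gf25.7
lift t14.1 rack [ 37.2 562.2 219.9] F(rack) [ 0.5  0.  -1.5] w0.0212 gf27.5
0.13 11 [0.3945 0.3002 0.1411]
0.145 41 [0.3972 0.3007 0.1526]
0.16 32 [0.3967 0.3023 0.1684]
0.175 38 [0.3974 0.3013 0.1823]
0.19 37 [0.3956 0.3013 0.1981]
0.205 54 [0.3992 0.2988 0.2124]
0.22 12 [0.3997 0.2958 0.2225]
0.235 0
```

View pics/lift2.png

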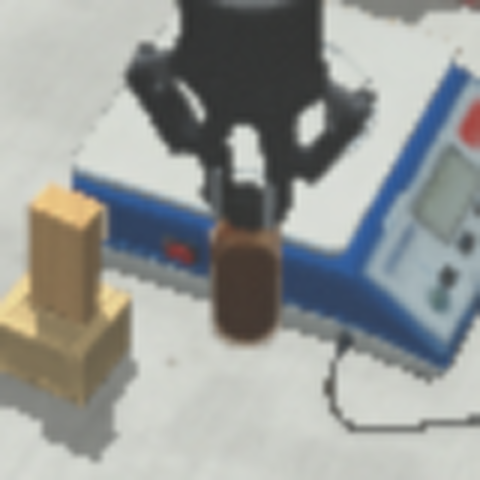

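The bottle now hangs straight, held by the cap (22 mm). Next I'll place it in the rack.

```bash
python3 - <<'E'
from h import *
q=toolR(RR,1).as_quat()
r.reach(W(-.5,-11,260),q);st("above")
def go(x,y,z,f,v=.06):
    h=r.move_straight(W(x,y,z),q,speed=v,max_force=f);st(f"to {x,y,z} hit {h}");return h
if not go(-.5,-11,150,8,.1):
  go(-.5,-7,138,8,.04)
  if not go(-.5,-5,118,12,.04): go(-.5,-4.5,108,8,.03)
snap("place","top",W(0,0,60),40,480)
E
```

```text
above t16.2 rack [-2.000e-01 -1.040e+01  2.598e+02] F(rack) [-0.8 -0.  -1.6] w0.0208 gf27.5
to (-0.5, -11, 150) hit False t17.5 rack [ -0.2 -11.3 150.5] F(rack) [-0.8  0.7 -1.3] w0.0217 gf27.5
to (-0.5, -7, 138) hit False t17.9 rack [ -0.6  -6.8 137.8] F(rack) [-0.7 -0.8 -1.2] w0.0209 gf27.5
to (-0.5, -5, 118) hit False t18.6 rack [ -0.5  -4.9 117.9] F(rack) [-0.3 -0.8 -1.6] w0.0212 gf27.3
to (-0.5, -4.5, 108) hit True t18.9 rack [ -0.   -5.3 111.7] F(rack) [ 0.2 -0.4  5.1] w0.0212 gf30.3
```

View pics/place.png

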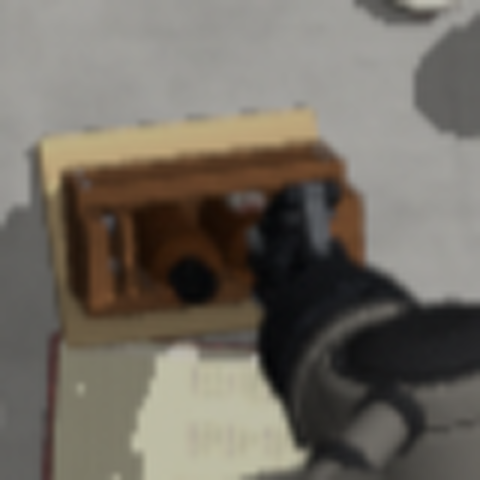

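It reached the floor (TCP z 111.7 against 110 expected) beside the first bottle. I'll seat it lightly toward the plate, release it and fetch the wedge.

```bash
python3 - <<'E'
from h import *
q=toolR(RR,1).as_quat()
print(r.move_straight(W(-.5,-1,111.5),q,speed=.03,max_force=5));st("seat")
command_gripper(.04);r.hold(.4);st("open")
r.move_straight(W(-.5,-4,200),q,speed=.15)
qw=down(np.deg2rad(-4.5),1).as_quat()
r.reach([.5425,.229,.26],qw)
I=[optics.get_image("top")for _ in range(4)]
p=I[0][0];np.savez("top2.npz",p=p,d=np.median([i[1] for i in I],0));cv2.imwrite("pics/t2.png",cv2.resize(p[180:240,365:445,::-1],(640,480),interpolation=cv2.INTER_CUBIC))
command_gripper(.07)
print(r.move_straight([.5425,.229,.115],qw,speed=.1,max_force=8));st()
command_gripper(.02,60);st("grip")
r.move_straight([.5425,.229,.275],qw,speed=.12);st("lift")
I=[optics.get_image("side")for _ in range(6)];p=I[0][0];P=cloud("side",np.median([i[1] for i in I],0))
k=(np.linalg.norm(P[...,:2]-[.5425,.229],axis=2)<.035)&(P[...,2]>.12)&(p[...,0]>p[...,2]+25.)
R4=Ro.from_euler('z',np.deg2rad(-4.5)).as_matrix()
for lo in np.arange(.14,.29,.015):
    Q=((P[k&(P[...,2]>lo)&(P[...,2]<lo+.015)]-[.5425,.229,0])@R4)*1000
    if len(Q)>4: print(round(lo,3),len(Q),"x %.1f..%.1f"%tuple(np.percentile(Q[:,0],[5,95])),"y %.1f..%.1f"%tuple(np.percentile(Q[:,1],[5,95])))
    v,u=np.nonzero(k&(P[...,2]>lo)&(P[...,2]<lo+.015));
    if len(u):print("   u",u.min(),u.max(),"v",v.mean())
snap("wl","side",[.5425,.229,.21],35,480)
E
```

```text
False
seat t19.2 rack [ -0.   -1.7 112. ] F(rack) [-0.7 -2.7  6.5] w0.0214 gf29.4
open t19.9 rack [ -0.5  -1.  111.5] F(rack) [ 0.7  0.2 -0.8] w0.0398 gf0.0
False
 t24.8 rack [101.  490.1  43. ] F(rack) [ 0.3 -0.2  0.8] w0.0700 gf0.0
grip t25.1 rack [100.9 490.1  43. ] F(rack) [1.9 0.5 4.2] w0.0381 gf60.3
lift t26.6 rack [167.3 490.  187. ] F(rack) [-0.3 -0.2 -0.3] w0.0383 gf60.0
   u 288 293 v 229.0
0.17 35 x -18.9..16.7 y 12.3..17.4
   u 286 295 v 227.0
0.185 32 x -19.9..14.5 y 9.7..16.2
   u 286 296 v 223.84375
0.2 34 x -20.3..14.9 y 7.5..15.8
   u 286 296 v 220.7058823529412
0.215 41 x -20.3..18.5 y 3.8..16.0
   u 285 297 v 217.34146341463415
0.23 48 x -20.5..16.8 y 1.3..14.5
   u 285 297 v 213.95833333333334
0.245 33 x -16.1..18.3 y 10.4..14.0
   u 285 295 v 210.24242424242425
0.26 39 x -17.2..17.9 y 9.2..13.4
   u 285 294 v 206.69230769230768
0.275 53 x -14.9..17.2 y -9.3..12.4
   u 285 295 v 202.1320754716981
```

View pics/wl.png

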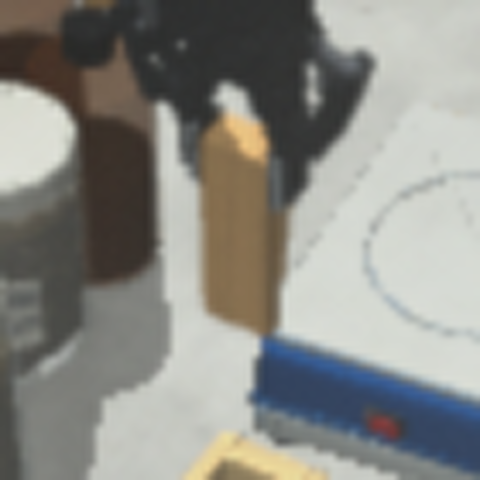

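View pics/t2.png

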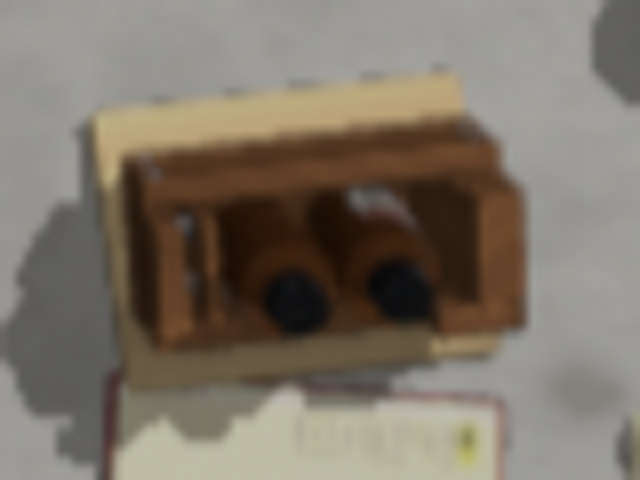

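Both bottles stand in the row (caps at (297,300) and (402,290)), with the gap free at the right. The lifted wedge has its straight face toward +y and tapers on the −y side, so no turn is needed. It hangs about 2.5° tilted, and I'll compensate for that while inserting.

```bash
cat > ins.py <<'E'
from h import *
F=RR@Ro.from_euler('x',-2.3,degrees=True).as_matrix();q=toolR(F,1).as_quat()
r.reach(W(0,-38.5,260),q);command_gripper(.02,100);st("above")
def go(x,y,z,f,v):
    h=r.move_straight(W(x,y,z),q,speed=v,max_force=f);st(f"to {x,y,z} hit {h}");return h
if not go(0,-38.5,178,5,.12):
    if not go(0,-37.5,155,6,.05): go(0,-36,138,8,.03)
snap("ins","top",W(0,0,60),40,480)
E
python3 ins.py
```

```text
above t29.2 rack [  0.4 -38.1 259.8] F(rack) [-0.3 -0.5  0.5] w0.0377 gf101.5
to (0, -38.5, 178) hit False t30.0 rack [  0.3 -38.8 178.4] F(rack) [-0.5 -0.5 -0.5] w0.0377 gf101.5
to (0, -37.5, 155) hit False t30.6 rack [ -0.4 -36.7 154.4] F(rack) [ 0.3  3.1 -1.3] w0.0378 gf101.8
to (0, -36, 138) hit True t31.2 rack [ -0.5 -34.  138.8] F(rack) [1.6 0.3 0.7] w0.0374 gf102.0
```

View pics/ins.png

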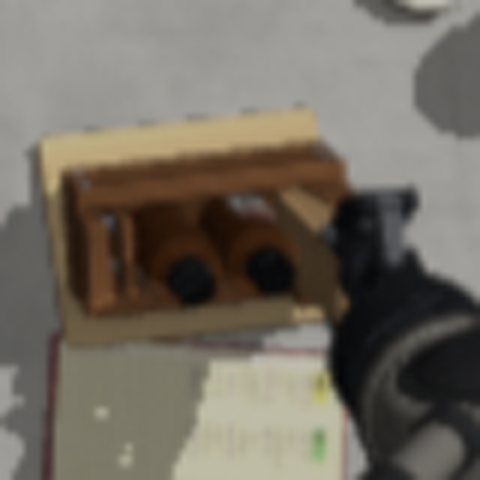

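The wedge is in the gap, seen at (315,215), thin end down. Now I'll drive it slowly.

```bash
cat > drv.py <<'E'
from h import *
F=RR@Ro.from_euler('x',-1.5,degrees=True).as_matrix();q=toolR(F,1).as_quat()
for y,z in((-34,133),(-33.2,127),(-32.4,121),(-31.5,115)):
    h=r.move_straight(W(0,y,z),q,speed=.015,max_force=22);s=st(f"to {y,z} hit {h}")
    if -(0)+ (s["contact_force"]@RR)[2]>22: break
snap("drv","top",W(0,0,60),40,480)
E
python3 drv.py
```

```text
to (-34, 133) hit False t31.8 rack [-1.000e-01 -3.380e+01  1.327e+02] F(rack) [-0.1  0.8  0.3] w0.0375 gf102.2
to (-33.2, 127) hit False t32.3 rack [ 1.000e-01 -3.290e+01  1.271e+02] F(rack) [0.5 3.9 5.7] w0.0374 gf102.9
to (-32.4, 121) hit False t32.9 rack [  0.3 -32.  121.4] F(rack) [-0.2  4.9  9.4] w0.0377 gf103.5
to (-31.5, 115) hit False t33.4 rack [  0.5 -31.1 115.8] F(rack) [ 0.3  6.  13.6] w0.0377 gf104.0
```

```bash
python3 - <<'E'
from h import *
F=RR@Ro.from_euler('x',-1.5,degrees=True).as_matrix();q=toolR(F,1).as_quat()
for y,z in((-30.9,112),(-30.4,109)):
    h=r.move_straight(W(0,y,z),q,speed=.012,max_force=10);s=st(f"to {y,z} hit {h}")
    if (s["contact_force"]@RR)[2]>19: break
r.hold(.5);st("held")
command_gripper(.06);r.hold(.3);st("open")
e=(r.read_state()["eef_pos"]-OO)@RR*1000
r.move_straight(W(0,e[1],e[2]+90),q,speed=.15)
r.reach([.3,0.15,.35],down(0,1).as_quat());st("away")
ims=[]
for n in("top","side"):
    I=[optics.get_image(n) for _ in range(6)];p=np.mean([i[0] for i in I],0).astype(np.uint8)
    np.savez(n+"1.npz",p=p,d=np.median([i[1] for i in I],0))
    x,y=proj(n,W(0,0,60))[0].astype(int);ims.append(cv2.resize(p[y-30:y+30,x-30:x+30,::-1],(400,400),interpolation=cv2.INTER_CUBIC))
cv2.imwrite("pics/end.png",np.hstack(ims))
# rack-frame points: wedge top, cap tops (top view)
p=np.load("top1.npz")["p"].astype(int);P=(cloud("top",np.load("top1.npz")["d"])-OO)@RR*1000
k=(abs(P[...,0])<30)&(P[...,1]<-10)&(P[...,1]>-60)&(P[...,2]>95)&(P[...,2]<150)&(p[...,0]>p[...,2]+25)
print("wedge top",k.sum(),np.percentile(P[k],[10,50,90],axis=0).round(1))
k=(abs(P[...,0])<30)&(P[...,1]<60)&(P[...,1]>-30)&(P[...,2]>90)&(P[...,2]<115)&(p.max(-1)<50)
for a,b in((-30,17),(17,60)):
    kk=k&(P[...,1]>a)&(P[...,1]<b);print("cap",kk.sum(),P[kk].mean(0).round(1))
E
```

```text
to (-30.9, 112) hit False t33.9 rack [  0.6 -30.6 113. ] F(rack) [-0.4  7.7 15.4] w0.0378 gf104.4
to (-30.4, 109) hit False t34.3 rack [  0.6 -30.1 110.2] F(rack) [-1.3  7.7 19.2] w0.0376 gf104.7
held t34.8 rack [  0.6 -30.1 110.2] F(rack) [-1.5  7.2 18.6] w0.0375 gf104.7
open t35.4 rack [-1.000e-01 -3.040e+01  1.089e+02] F(rack) [-0.2  0.  -0.6] w0.0600 gf0.0
away t38.0 rack [-27.1 440.5 360.9] F(rack) [-0.6 -0.3 -0.3] w0.0602 gf0.0
wedge top 155 [[-12.4 -39.7 102.7]
 [  5.5 -28.1 118.1]
 [ 21.7 -18.4 120.1]]
cap 53 [  1.8   1.8 101.8]
cap 55 [-1.000e-01  4.070e+01  1.018e+02]
```

View pics/end.png

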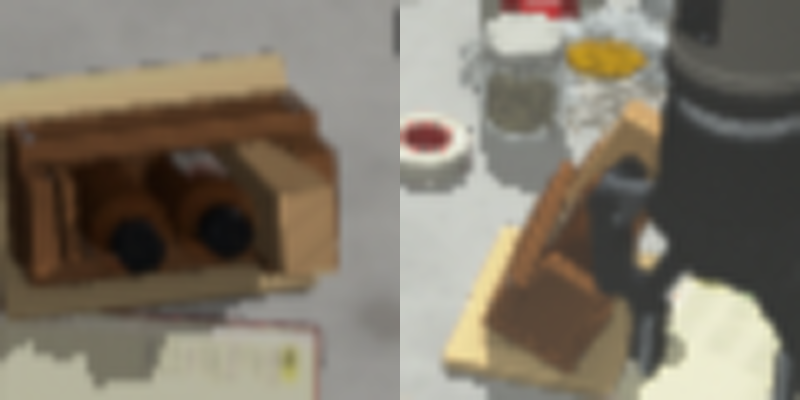

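The wedge stands in the gap with its top about 119 mm up (centre about 62 mm), against both bottles. I'll check the plate's travel with the same edge profile as before.

```bash
sed -n '1,/^xs=np.arange(10/p' m3.py | head -n -1 > m4.py; cat >> m4.py <<'E'
ys=np.arange(40,85,.25)
for x0 in(-8,0,8): print("plate",[(float(a),s) for a,_,s in edges(ortho("top",.055,np.arange(x0-4,x0+4.1,1),ys).mean(0),ys)])
ys=np.arange(-75,-15,.25)
for x0 in(-10,10): print("wedge top @119",[(float(a),s) for a,_,s in edges(ortho("top",.119,np.arange(x0-4,x0+4.1,1),ys).mean(0),ys)])
E
python3 m4.py
```

```text
plate [(58.0, '+'), (68.0, '+'), (79.2, '-')]
plate [(58.8, '+'), (63.5, '-'), (69.2, '+'), (78.8, '-')]
plate [(58.8, '+'), (63.8, '-'), (69.0, '+'), (78.8, '-')]
wedge top @119 [(-44.0, '-'), (-19.0, '-')]
wedge top @119 [(-45.0, '-'), (-18.2, '-')]
```

The plate is pressed in by about 3 mm and the wedge is square.

```bash
python3 -c "
from h import *
st();print(r.finish_job())"
```

```text
t38.6 rack [-27.1 440.7 361.3] F(rack) [-0.3 -0.4  0.1] w0.0600 gf0.0
the job is handed in; nothing more can be done
None
```

I handed the job in at 38.6 s: by the last camera check the second bottle stands in the rack, the wedge is in the gap and let go, and the plate is pressed in about 3 mm; the final judgement was not shown.

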